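Clamp a bench pin in the screw clamp

TASK

Slide the wooden bench pin, plain end first, into the channel of the table clamp until its end is fully home against the back stop. Then wind the clamp's crank clockwise until the pad meets the wood and snug it by feel, firmly but without crushing the wood, so that it stays clamped when you let go, and leave the other things on the table alone.

Things in the scene. Friction and masses are not known exactly. Their poses are not given: they have to be found in the camera images.
- pin_hold (a point): Bench pin: pale wooden board 190 x 46 x 20 thick, 0.12 kg, lying flat; one end plain, the other with an open V slot 27 deep. This point is where to grasp it across its 46 width: half-way up, on the centre line, 152 from the plain end, 57 from its middle. x along the board towards the plain end, z up.
- pin: The bench pin's  origin at the middle of its underside, axes as pin_hold.
- pin_end (a point): Middle of the lower edge of the bench pin's plain end, the end that goes into the clamp. Axes as pin_hold.
- seat (a point): Where point pin_end must come, axes too: on the clamp's aluminium shelf, mid-channel, at the foot of the 14 high back stop. x points into the clamp, the way the pin slides in. The shelf runs from x = 0 back to -108, 46 to 54 mm above the table (set by hand). Cheeks 50 apart, 8 high, run from the stop to x = -62, then flare to about 70 apart at -88. Pad and screw axis at x = -30.
- clamp: Dark steel C-frame bolted to the table, base 175 x 110, 164 high. Origin on the table straight under the screw's vertical axis; x points into the clamp, from its open side to its upright back. Its arm reaches over the channel to 22 mm before the axis, at heights 130 to 164. The crank sweeps a 66 radius circle above it; with the pin home, pin_hold is 122 before the axis, clear of both.
- pad: Small steel pad at the screw's foot, 28 across with a 20 across face, that turns with the screw and rubs on the wood; stiff springs behind it give about 1 mm per 50 N. The point given lies on the screw's axis at the crank hub's underside, well above the pad. At the start the pad's face is 17 to 29 mm above where the seated pin's top will be.
- crank (a joint): Crank on the screw: 0 to 1 rad at the start, grows clockwise from above, lowering screw, pad and crank 3.82 mm per rad; stays where left. Winding freely takes 2 to 3 N at the knob, sideways; with the pad on the wood it rises by 1 N per 5 to 6.5 N of pad force. Snug is about 10 N above the free drag, felt while turning (8 to 13 will do); 16 above crushes. The pad meets the wood after 0.7 to 1.2 turns: feel for it.
- knob (a point): Middle, half-way up, of the crank's upright wooden knob, 20 across, 46 tall, standing free on the flat crank arm, 55 mm from the screw's axis. It spins on its own pin, so it can be pinched from above and carried round a circle without turning the hand. It goes down with the screw.
- spool: Bystander, to be left alone: a white spool of brass wire, 60 mm across; origin at its underside.
- pliers: Bystander, to be left alone: pliers with blue grips; origin at its underside.
- cutters: Bystander, to be left alone: cutters with red grips; origin at its underside.
- awl: Bystander, to be left alone: a standing wooden handle; origin at its underside.
- bead_jar: Bystander, to be left alone: a clear lidded jar; origin at its underside.
- bead_dish: Bystander, to be left alone: a white bowl; origin at its underside.
- ring_gauge: Bystander, to be left alone: a standing steel ring cone; origin at its underside.

How it is judged (in metres and radians):
On the way, in this order (a step that is already met when the one before it is completed fails the run):
1. the bench pin lies in the channel with its plain end home against the back stop, the pad still clear of it (x of pin_end in the frame of seat between -0.004 and 0.004 m and y of pin_end in the frame of seat between -0.005 and 0.005 m and z of pin_end in the frame of seat between -0.004 and 0.004 m and angle between the x axis of pin_end and the x axis of seat, either way round below 0.06 rad and angle between the z axis of pin_end and the z axis of seat, either way round below 0.05 rad and contact force between pad and pin below 1 N), for 0.2 s.
2. the pad is screwed down snugly on the wood (x of pin_end in the frame of seat between -0.004 and 0.004 m and y of pin_end in the frame of seat between -0.005 and 0.005 m and z of pin_end in the frame of seat between -0.004 and 0.004 m and angle between the x axis of pin_end and the x axis of seat, either way round below 0.06 rad and angle between the z axis of pin_end and the z axis of seat, either way round below 0.05 rad and contact force between pad and pin between 36 and 94 N), for 0.2 s.
At the end, for the whole second after the job is handed in: The pin lies flat in the channel, its plain end within 4 mm of the back stop, within 5 mm of the channel's middle and within 0.06 rad of its direction; the pad presses on it with 36 to 94 N; pin and crank are at rest (all of step 2 and linear speed of pin below 0.01 m/s and velocity of joint crank between -0.05 and 0.05 rad/s); the robot touches nothing.
It fails at once if the wood is crushed: the pad presses on it with more than 108 N (contact force between pad and pin above 108 N).
It fails at once if a bystander is moved more than 25 mm (distance of any of spool, pliers, cutters, awl, bead_jar, bead_dish, ring_gauge from where it was at the start of the episode above 0.025 m).
It also fails if it takes over 67 s, if anything falls off the work surface, if the arm or the gripper's body presses on something with over 40 N, if the wrist force passes 120 N, or if a joint passes its speed limit or range.

ROBOT

A 6-joint arm with a two-finger parallel gripper is mounted at the origin on the work surface. World frame = base frame: x ahead of the robot, y to its left, z up, the work surface at z = 0. Lengths are in mm, angles in rad, forces in N, time in s.
With the tool pointing down it reaches from about 400 to 925 mm from the base axis. Payload 12.5 kg.
Tool frame: the origin (TCP) lies on the mounting face of the last link; the fingertips stand 190 mm ahead of it and the grasp point (between the pads) lies 171 mm ahead of it; x points along the fingers, y is the direction in which the jaws open and shut, and the axes are right-handed (so a half turn about x gives the same grasp; the last joint's range is limited). The gripper opens to 95 mm and grips with 3 to 60 N. Pads are 20 mm wide; open, the fingers measure 119 mm over their backs; the gripper's body (75 mm by 180 mm) begins 59 mm behind the grasp point.
Start: joints at [1.176, 0.491, 1.559, -0, 1.092, -0.106], TCP at [177.977, 599.124, 404.761] pointing down, gripper open.
Joint ranges: [-3.1, 3.1], [-0.84, 2.19], [0.05, 2.79], [-1.13, 4.28], [0.06, 2.93], [-2.69, 2.69]. Speed limits (rad/s): [2.22, 2.22, 2.79, 3.14, 3.14, 3.14].

INTERFACE

Orientations are given as [roll, pitch, yaw] about the fixed x, y, z axes, in that order (R = Rz(yaw) Ry(pitch) Rx(roll)).
In Python, from cell import env, eyes gives the robot as it stands. The module is installed in compiled form; this text tells all that it offers.
- The arm moves only by the tool jog_arm, never from a script. Its argument "deltas" is one flat list of numbers, 7 for each row, row after row: the shift along the tool's x, y, z in mm, then the turn, a rotation vector about the tool's x, y, z in rad, then the opening, from 0 (shut) to 1 (fully open). A call has 1 to 10 rows; each row shifts and turns the pose as measured when the row begins, along the tool's axes as they then stand; what a row does not reach is not made up. A row lasts 1/8 s, in which the tool goes at most 62.5 mm and 10.7 degrees, less where a joint would pass 70% of its speed; a pose out of reach is approached as far as the arm can. A call is refused whole if a number of a shift passes 62.5 or a number of a turn 0.188, either way. A call with a gripper value outside its range is refused whole. The fingers move at their own pace and stop on an object; the grip force is fixed at half the most. Time passes only in rows, so rows that do not move let the fingers close. It gives the time, the measured TCP pose, the force and the opening at its end, in the units of the state.
- env.state(): the state, without advancing time (a new reading comes with each control period).
- eyes.read_camera(name): name is "scene" or "top" or "wrist"; returns a dict with "image" (480x640x3 uint8, red, green, blue), "fovy" (degrees; the focal length in pixels is half the picture's height over the tangent of half this angle, whatever the lens; pixels are square), "cx", "cy" (the principal point, pixels), "dist" ([k1, k2, p1, p2, k3] as OpenCV has them; the pictures are not rectified), "world_from_camera" (4x4, takes a point from camera to world coordinates). Camera axes: x right, y up, looking along -z (the intrinsics and any distortion apply to the point x, -y, -z); pixel columns grow to the right and rows downward; lengths in mm; the calibration is good to about 2 mm. A picture is of the moment at which its call begins. There is no depth.
- env.job_done(): hands the job in, once; it reports no verdict.
The state is a dict: "t": time; "joints": joint angles; "qvel": joint speeds; "tau": joint torques, N m; "eef_pos": TCP position; "tcp_rot": TCP orientation; "ft_force": force on the tool from outside, world axes, zero at the start; "moment": the same for the moment, N m; "opening": opening from 0.0 (shut) to 1.0 (fully open).
Only numpy, scipy, OpenCV 4.12 (cv2) and the standard library are available. Lean on these libraries where they do the work, as an engineer would, in place of code of your own. Each camera call takes 0.05 s, during which the arm holds its last target.

## Working session

There is one attempt and no reset: what is moved stays moved. The work goes in short steps, Python scripts to look and compute and a tool call to move; the robot and the scene stay as the last step left them, time stands still between calls to the robot, and variables do not carry over. Pictures are saved under pics/ and viewed, and the job is handed in when it is done.

Besides the shell and the picture viewer there is one more tool, called after "Call:" in YAML: its name, and indented under it one key for each argument. jog_arm: Moves the arm, as the interface text tells. Its arguments: {"type":"object","properties":{"deltas":{"type":"array","items":{"type":"number"}}},"required":["deltas"]}

```bash
mkdir -p pics; python3 - <<'E'
from cell import env, eyes
import cv2,json,pickle
s=env.state(); print(s)
for n in ["scene","top","wrist"]:
    c=eyes.read_camera(n); pickle.dump(c,open(f"{n}0.pkl","wb"))
    cv2.imwrite(f"pics/{n}0.png",c["image"][:,:,::-1])
    print(n,c["fovy"],c["cx"],c["cy"],c["dist"]);print(c["world_from_camera"])
E
```

```text
{'t': 0.0, 'joints': array([ 1.17643616e+00,  4.91530172e-01,  1.55946624e+00, -3.42175897e-05,
        1.09169908e+00, -1.05599100e-01]), 'qvel': array([ 0.00030041,  0.00022331, -0.00071926,  0.00019562, -0.00011092,
       -0.00075849]), 'tau': array([ 1.83301679e-03, -6.12640500e+01, -2.58182591e+01,  6.93172077e-02,
        4.81982832e-02, -1.46076968e-04]), 'eef_pos': array([177.94090863, 599.08805186, 404.17410854]), 'tcp_rot': array([-1.64888468,  1.56969307, -1.93762995]), 'ft_force': array([ 0.14528117, -0.40831436, -0.65669228]), 'moment': array([-0.03878401, -0.02293738, -0.03102804]), 'opening': 0.9967103175144008}
scene 53.73393055884449 316.6456783557327 244.2185282886851 [0.01851461 0.         0.         0.         0.        ]
[[ 8.71923145e-02 -7.88113222e-01  6.09323436e-01  1.17919429e+03]
 [ 9.96189799e-01  7.01094516e-02 -5.18704954e-02 -3.82919929e+01]
 [-1.83950870e-03  6.11524500e-01  7.91223358e-01  9.98462618e+02]
 [ 0.00000000e+00  0.00000000e+00  0.00000000e+00  1.00000000e+00]]
top 45.71434560618412 317.80466751042627 235.24241924663454 [-0.15317831  0.          0.          0.          0.        ]
[[-1.20388375e-03  9.91286561e-01 -1.31717521e-01  3.73722399e+02]
 [-9.99545987e-01  2.77263686e-03  3.00021957e-02  3.10274144e+01]
 [ 3.01059782e-02  1.31693839e-01  9.90833166e-01  1.32192689e+03]
 [ 0.00000000e+00  0.00000000e+00  0.00000000e+00  1.00000000e+00]]
wrist 59.389306918656914 316.942455371506 246.2926865495205 [-0.06940663  0.          0.          0.          0.        ]
[[ 2.84526668e-01 -9.16591352e-01 -2.80900104e-01  9.86464263e+01]
 [ 9.58668121e-01  2.72067553e-01  8.32747280e-02  6.22961801e+02]
 [ 9.49083372e-05 -2.92983856e-01  9.56117384e-01  3.83471480e+02]
 [ 0.00000000e+00  0.00000000e+00  0.00000000e+00  1.00000000e+00]]
```

View pics/scene0.png

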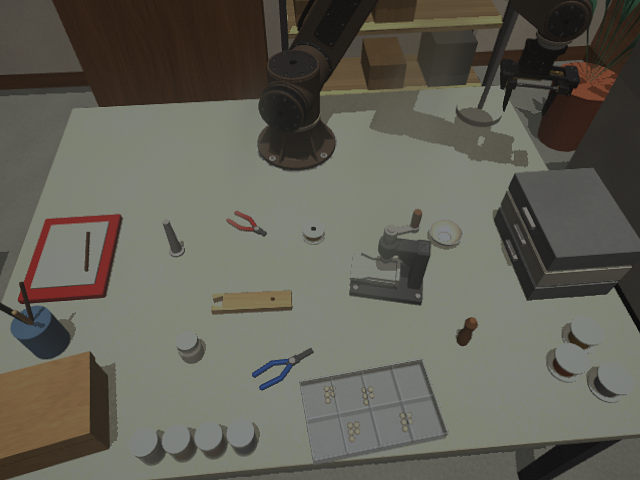

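View pics/top0.png

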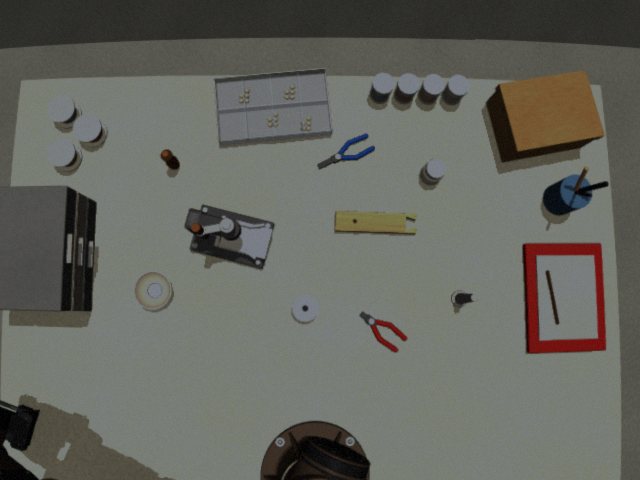

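View pics/wrist0.png

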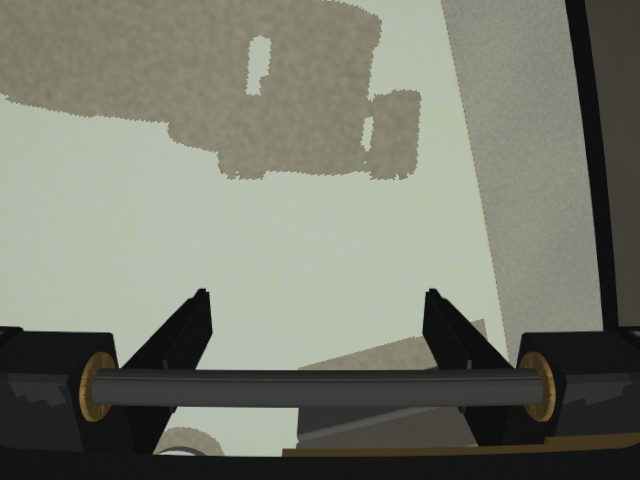

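```bash
cat > h.py <<'E'
import numpy as np, cv2, pickle
def K(c):
    f=240/np.tan(np.radians(c["fovy"])/2)
    return np.array([[f,0,c["cx"]],[0,f,c["cy"]],[0,0,1]])
def px2w(c,uv,z):
    p=cv2.undistortPoints(np.array(uv,float).reshape(-1,1,2),K(c),np.array(c["dist"],float)).reshape(-1,2)
    T=np.array(c["world_from_camera"]); z=np.broadcast_to(z,len(p))
    d=np.c_[p[:,0],-p[:,1],-np.ones(len(p))]@T[:3,:3].T
    o=T[:3,3]; s=(z-o[2])/d[:,2]
    return o+s[:,None]*d
def w2px(c,P):
    T=np.linalg.inv(np.array(c["world_from_camera"])); P=np.atleast_2d(P)@T[:3,:3].T+T[:3,3]
    P=P*[1,-1,-1]
    return cv2.projectPoints(P.reshape(-1,1,3),np.zeros(3),np.zeros(3),K(c),np.array(c["dist"],float))[0].reshape(-1,2)
def tri(obs):
    # obs: list of (c,uv)
    A=np.zeros((3,3));b=np.zeros(3)
    for c,uv in obs:
        a=px2w(c,[uv],0)[0]; o=np.array(c["world_from_camera"])[:3,3]
        d=(a-o)/np.linalg.norm(a-o); M=np.eye(3)-np.outer(d,d); A+=M;b+=M@o
    return np.linalg.solve(A,b)
def crop(c,name,x0,y0,x1,y1,s):
    im=c["image"][y0:y1,x0:x1,::-1]
    im=cv2.convertScaleAbs(im,alpha=1.5)
    cv2.imwrite(name,cv2.resize(im,None,fx=s,fy=s,interpolation=cv2.INTER_CUBIC))
def load(n): return pickle.load(open(n+".pkl","rb"))
E
python3 - <<'E'
from h import *
t=load("top0");s=load("scene0")
crop(t,"pics/tc.png",170,185,290,285,6.6)
crop(t,"pics/tp.png",325,195,425,250,8)
crop(s,"pics/sc.png",335,195,455,310,5)
crop(s,"pics/sp.png",200,275,310,330,7)
E
```

```text
(no output)
```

View pics/tc.png

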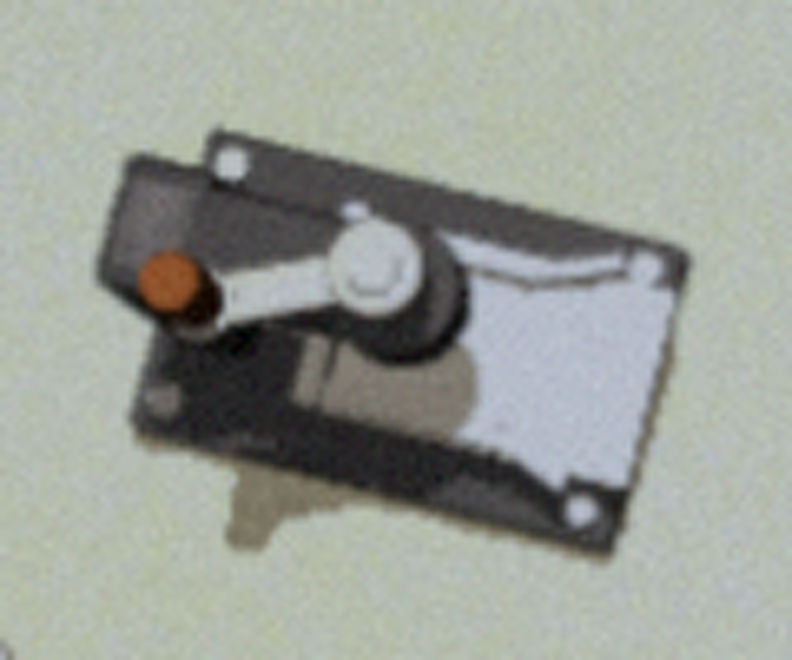

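View pics/tp.png

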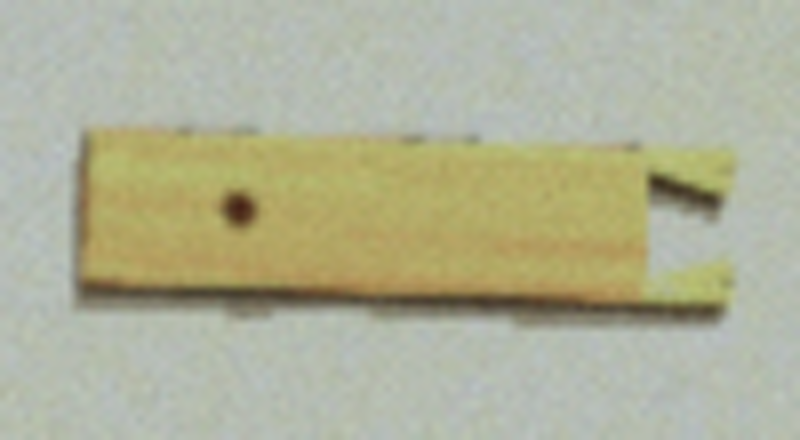

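View pics/sc.png

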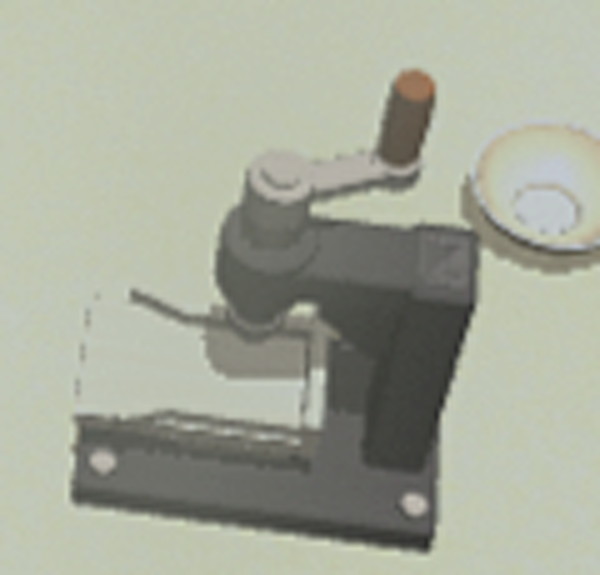

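View pics/sp.png

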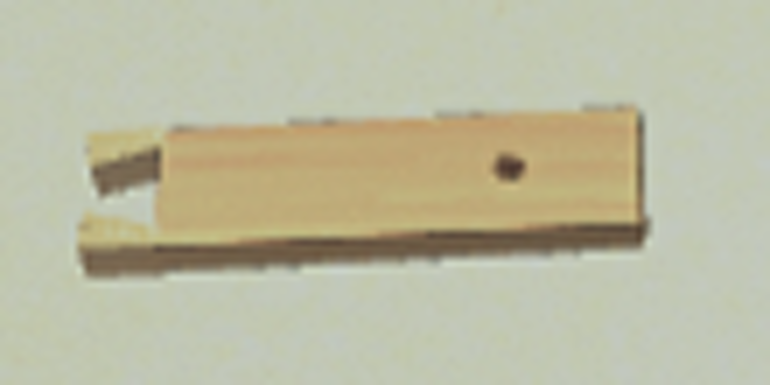

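```bash
cat >> h.py <<'E'
def un(p,x0,y0,s): p=np.atleast_2d(p).astype(float); return (p+.5)/s-.5+[x0,y0]
E
python3 - <<'E'
from h import *
np.set_printoptions(precision=1,suppress=True)
t=load("top0");s=load("scene0")
TC=lambda p:un(p,170,185,6.6); TP=lambda p:un(p,325,195,8); SC=lambda p:un(p,335,195,5); SP=lambda p:un(p,200,275,7)
def ang(a,b): d=b-a; return np.arctan2(d[1],d[0]),np.hypot(*d[:2])
for c,q in ((t,TP([(86,130),(80,286),(735,151),(724,308)])),(s,SP([(638,108),(640,220),(88,132),(78,242)]))):
    print("pin",px2w(c,q,20).tolist() if 0 else px2w(c,q,20))
P=px2w(t,TP([(86,130),(80,286),(735,151),(728,305)]),20); 
print("pinhole top",px2w(t,TP([(238,209)]),20),px2w(s,SP([(509,166)]),20))
for n,a,b in (("hub",(378,265),(278,172)),("knobtop",(172,282),(414,86)),("stopBase far?",(0,0),(0,0))):
    x=tri([(t,TC([a])[0]),(s,SC([b])[0])]); print(n,x, w2px(t,x)-TC([a]), w2px(s,x)-SC([b]))
for n,a,b in (("shelf front -x",(630,488),(95,292)),("shelf front +x",(680,290),(77,414)),("bolt front+x",(645,268),(103,460)),("bolt back+x",(231,163),(414,503)),):
    x=tri([(t,TC([a])[0]),(s,SC([b])[0])]); print(n,x, w2px(t,x)-TC([a]), w2px(s,x)-SC([b]))
print("base", px2w(t,TC([(217,130),(688,250),(612,552),(137,432)]),10))
print("base s", px2w(s,SC([(72,490),(432,536)]),10))
E
```

```text
pin [[ 604.2  -49.2   20. ]
 [ 558.4  -47.2   20. ]
 [ 599.  -239.7   20. ]
 [ 552.6 -235.3   20. ]]
pin [[ 560.1  -49.1   20. ]
 [ 604.7  -50.9   20. ]
 [ 552.9 -238.6   20. ]
 [ 596.3 -239.9   20. ]]
pinhole top [[581.1 -93.2  20. ]] [[579.5 -94.4  20. ]]
hub [542.3 176.6 206.9] [[0.4 0.1]] [[ 0.4 -0. ]]
knobtop [531.5 231.8 245.1] [[0.2 0. ]] [[ 0.2 -0. ]]
stopBase far? [584.2 144.1 401. ] [[63.  -2.4]] [[ 55.5 -15.7]]
shelf front -x [489.4 111.3  56.7] [[-0.4 -0.1]] [[-0.4  0. ]]
shelf front +x [557.5  94.4  52.1] [[-0. -0.]] [[-0.  0.]]
bolt front+x [568.8 107.5  27.2] [[0.2 0. ]] [[ 0.2 -0. ]]
bolt back+x [605.6 252.7  26.6] [[0.4 0.1]] [[ 0.4 -0. ]]
base [[620.6 261.7  10. ]
 [577.9  93.8  10. ]
 [471.1 119.4  10. ]
 [512.7 287.2  10. ]]
base s [[573.8  92.2  10. ]
 [614.7 261.4  10. ]]
```

```bash
cat >> h.py <<'E'
from scipy.spatial.transform import Rotation as Ro
def RT(s): return Ro.from_euler('xyz',s["tcp_rot"]).as_matrix()
E
python3 - <<'E'
from h import *
from cell import env
np.set_printoptions(precision=3,suppress=True)
s=env.state(); R=RT(s); print(R)
w=load("wrist0"); T=w["world_from_camera"]; print("cam in tool", R.T@(T[:3,3]-s["eef_pos"])); print(R.T@T[:3,:3])
print("yaw of tool y",np.arctan2(R[1,1],R[0,1]),"z",np.arctan2(R[1,2],R[0,2]))
t=load("top0")
TC=lambda p:un(p,170,185,6.6)
print(px2w(t,TC([(330,345),(318,400),(322,340),(300,397)]),52))
x=np.array([np.cos(1.325),np.sin(1.325)]);
P=px2w(t,TC([(330,345),(318,400)]),52)[:,:2]-[542.3,176.6]
print(P@x)
E
```

```text
[[-0.     0.285  0.959]
 [-0.001  0.959 -0.285]
 [-1.    -0.001 -0.   ]]
cam in tool [ 20.833   0.286 -82.852]
[[-0.001  0.293 -0.956]
 [ 1.    -0.    -0.001]
 [-0.    -0.956 -0.293]]
yaw of tool y 1.2820112120144915 z -0.28878515330387056
[[538.28  213.582  52.   ]
 [519.405 217.287  52.   ]
 [539.99  216.358  52.   ]
 [520.413 223.462  52.   ]]
[34.893 33.893]
```

```bash
cat >> h.py <<'E'
def plan(s,target,yaw,n,op,vert=True):
    """rows from state s to TCP target, tool down with tool-y yaw; prints rounded rows"""
    p=np.array(s["eef_pos"]);R=RT(s)
    cy,sy=np.cos(yaw),np.sin(yaw)
    Rt=np.array([[0,cy,sy],[0,sy,-cy],[-1,0,0]])
    tot=(Ro.from_matrix(R.T@Rt)).as_rotvec()
    out=[]
    for i in range(n):
        k=n-i
        d=R.T@(np.array(target)-p)/k; r=Ro.from_matrix(R.T@Rt).as_rotvec()/k
        row=[round(v,1) for v in d]+[round(v,3) for v in r]+[op]; out.append(row)
        p=p+R@np.array(row[:3]); R=R@Ro.from_rotvec(row[3:6]).as_matrix()
    print("[" +",\n".join(",".join(f"{v:g}" for v in r) for r in out)+"]")
def st():
    from cell import env
    return env.state()
E
python3 - <<'E'
from h import *
plan(st(),[576.5,-200.9,330],-0.035,18,1)
E
```

```text
[4.2,-36.3,33.9,0.073,0,0,1,
4.2,-33.7,36.4,0.073,0,0,1,
4.1,-31,38.8,0.073,0,0,1,
4.2,-28.1,41,0.073,0,0,1,
4.1,-25,42.9,0.073,0,0,1,
4.2,-21.8,44.6,0.073,0,0,1,
4.1,-18.5,46.1,0.073,0,0,1,
4.2,-15.1,47.3,0.073,0,0,1,
4.1,-11.6,48.3,0.073,0,0,1,
4.2,-8,49,0.073,0,0,1,
4.1,-4.5,49.4,0.073,0,0,1,
4.2,-0.8,49.6,0.073,0,0,1,
4.1,2.8,49.6,0.074,0,0,1,
4.2,6.4,49.2,0.073,0,0,1,
4.1,10,48.6,0.074,0,0,1,
4.2,13.6,47.8,0.073,0,0,1,
4.1,17,46.6,0.074,0,0,1,
4.2,20.5,45.3,0.073,0.001,0,1]
```

Call:
jog_arm:
  deltas: [0,-36,34,0.073,0,0,1,0,-33.5,36.5,0.073,0,0,1,0,-31,39,0.073,0,0,1,0,-28,41,0.073,0,0,1,0,-25,43,0.073,0,0,1,0,-22,44.5,0.073,0,0,1,0,-18.5,46,0.073,0,0,1,0,-15,47.5,0.073,0,0,1,0,-11.5,48.5,0.073,0,0,1,0,-8,49,0.073,0,0,1]

```text
t: 1.4
eef_pos: [400.5, 141.4, 403.4]
tcp_rot: [-0.516, 1.569, -1.553]
ft_force: [0.9, 0.0, -0.1]
opening: 1.0
```

```bash
python3 - <<'E'
from h import *
s=st();print(s["t"],s["eef_pos"],s["qvel"])
plan(s,[576.5,-200.9,330],-0.035,10,0.85)
E
```

```text
1.4 [400.50917841 141.35785991 403.37774161] [-0.95668371  0.02935556 -0.04456689 -0.00317545  0.00819004 -0.35288854]
[7.4,-2.3,38.4,0.057,0,0,0.85,
7.4,-0.1,38.5,0.057,0,0,0.85,
7.4,2.1,38.4,0.057,0,0,0.85,
7.4,4.3,38.2,0.057,0,0,0.85,
7.4,6.5,37.9,0.057,0,0,0.85,
7.4,8.6,37.5,0.057,0,0,0.85,
7.4,10.8,37,0.057,0,0,0.85,
7.4,12.8,36.3,0.057,0.001,0,0.85,
7.3,14.9,35.5,0.057,0,0,0.85,
7.4,16.9,34.5,0.056,0.001,0,0.85]
```

Call:
jog_arm:
  deltas: [7.4,-2.3,38.4,0.057,0,0,0.85,7.4,0,38.5,0.057,0,0,0.85,7.4,2.1,38.4,0.057,0,0,0.85,7.4,4.3,38.2,0.057,0,0,0.85,7.4,6.5,38,0.057,0,0,0.85,7.4,8.6,37.5,0.057,0,0,0.85,7.4,11,37,0.057,0,0,0.85,7.4,13,36.3,0.057,0,0,0.85,7.4,15,35.5,0.057,0,0,0.85,7.4,17,34.5,0.057,0,0,0.85]

```text
t: 2.65
eef_pos: [578.1, -216.4, 327.2]
tcp_rot: [0.092, 1.57, -1.538]
ft_force: [-0.1, 0.4, -0.2]
opening: 0.849
```

```bash
python3 - <<'E'
from h import *
from cell import eyes
c=eyes.read_camera("wrist"); s=st()
print(s["t"],s["eef_pos"],s["qvel"])
pickle.dump(c,open("w1.pkl","wb")); cv2.imwrite("pics/w1.png",cv2.convertScaleAbs(c["image"][:,:,::-1],alpha=1.4))
E
```

```text
2.7 [ 579.45190034 -219.93013884  326.14970966] [ 0.03458682 -0.03460909  0.07450275 -0.00088401 -0.02294047 -0.02351291]
```

View pics/w1.png

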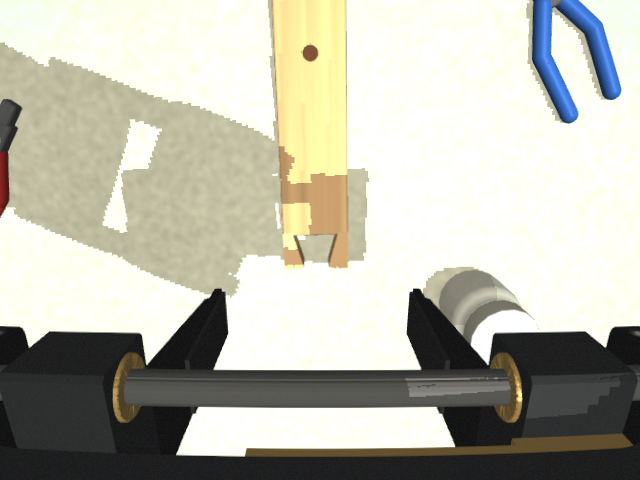

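```bash
python3 - <<'E'
from h import *
np.set_printoptions(precision=1,suppress=True)
w=load("w1")
print(px2w(w,[(274,3),(285,235),(347,3),(347,235),(285,266),(347,266),(310,53)],20))
print("jar",px2w(w,[(470,300),(427,275)],[40,0]))
t=load("top0");print(px2w(t,[(433,171)],40),px2w(load("scene0"),[(188,345)],40))
s=st();print(s["eef_pos"],s["t"])
plan(s,[576.5,-201,194],-0.035,7,0.75)
E
```

```text
[[ 561.   -62.3   20. ]
 [ 556.4 -211.1   20. ]
 [ 606.1  -64.9   20. ]
 [ 600.1 -213.7   20. ]
 [ 554.5 -234.2   20. ]
 [ 599.2 -236.9   20. ]
 [ 581.4  -92.9   20. ]]
jar [[ 682.9 -259.9   40. ]
 [ 662.6 -255.3    0. ]]
[[ 696.6 -277.8   40. ]] [[ 694.4 -280.8   40. ]]
[ 579.5 -219.9  326.1] 2.7
[18.9,-0.6,-2.7,-0.004,0,-0,0.75,
18.9,-0.6,-2.7,-0.004,0,-0,0.75,
18.9,-0.6,-2.7,-0.004,0,-0,0.75,
18.9,-0.6,-2.7,-0.004,0,-0,0.75,
18.8,-0.6,-2.7,-0.004,0.001,-0,0.75,
18.9,-0.5,-2.7,-0.004,0,-0,0.75,
18.8,-0.5,-2.7,-0.004,0.001,-0.001,0.75]
```

Call:
jog_arm:
  deltas: [20,-0.5,-4,0,0,0,0.75,25,-0.5,-4,0,0,0,0.75,25,-0.5,-4,0,0,0,0.75,25,-0.3,-4,0,0,0,0.75,15,0,-2,0,0,0,0.75,8,0,0,0,0,0,0.75,2,0,0,0,0,0,0.75]

```text
t: 3.58
eef_pos: [579.0, -202.9, 201.7]
tcp_rot: [0.317, 1.569, -1.318]
ft_force: [0.2, -0.3, 0.8]
opening: 0.749
```

```bash
python3 - <<'E'
from h import *
s=st();print(s["eef_pos"],s["ft_force"])
plan(s,[577.3,-200.5,193],-0.035,1,0.75)
E
```

```text
[ 578.96627389 -202.9233949   201.69275606] [ 0.24757494 -0.34349656  0.79285312]
[8.7,-1.8,-2.3,-0.03,0.002,-0.001,0.75]
```

Call:
jog_arm:
  deltas: [5,-1.5,-2.3,-0.03,0,0,0.75,3,0,0,0,0,0,0.75,0,0,0,0,0,0,0.75]

```text
t: 3.95
eef_pos: [577.8, -200.7, 194.5]
tcp_rot: [0.774, 1.567, -0.829]
ft_force: [-0.1, 0.7, 0.5]
opening: 0.754
```

```bash
python3 - <<'E'
from h import *
s=st();print(s["eef_pos"],s["ft_force"])
plan(s,[577.3,-200.5,193],-0.035,1,0.75)
E
```

```text
[ 577.77066209 -200.65300999  194.50817157] [-0.13479307  0.6532868   0.48217476]
[1.5,-0.5,-0.1,0.003,0.003,-0.002,0.75]
```

Close and lift.

Call:
jog_arm:
  deltas: [1,0,0,0,0,0,0,0,0,0,0,0,0,0,0,0,0,0,0,0,0,0,0,0,0,0,0,0,0,0,0,0,0,0,0,0,0,0,0,0,0,0]

```text
t: 4.7
eef_pos: [577.9, -200.8, 194.0]
tcp_rot: [0.846, 1.567, -0.757]
ft_force: [-0.1, 1.5, -0.9]
opening: 0.482
```

```bash
python3 - <<'E'
from h import *
s=st();print(s["eef_pos"],s["ft_force"],s["opening"])
E
```

```text
[ 577.86594413 -200.76507606  193.97295039] [-0.07342269  1.47742848 -0.92112611] 0.48204491363848007
```

```bash
python3 - <<'E'
from h import *
s=st()
print(px2w(load("top0"),[(305,309)],40))
s2=dict(s); s2["eef_pos"]=s["eef_pos"]+[0,0,80]
plan(s2,[481,-67.8,275],1.325-np.pi/2,7,0)
E
```

```text
[[377.51353484  21.08531632  40.        ]]
[-0.2,-14.4,-18.5,0.03,0,-0,0,
-0.3,-15,-18.1,0.031,0,-0.001,0,
-0.2,-15.6,-17.6,0.03,0,-0.001,0,
-0.2,-16.1,-17.2,0.031,0.001,-0,0,
-0.2,-16.6,-16.6,0.03,0,-0.001,0,
-0.2,-17.1,-16.1,0.031,0.001,-0,0,
-0.2,-17.5,-15.7,0.03,0,-0.001,0]
```

Call:
jog_arm:
  deltas: [-15,0,0,0,0,0,0,-30,0,0,0,0,0,0,-25,0,0,0,0,0,0,-8,-14.5,-18.5,0.03,0,0,0,-2,-15,-18,0.03,0,0,0,0,-15.5,-17.5,0.03,0,0,0,0,-16,-17,0.03,0,0,0,0,-16.5,-16.5,0.03,0,0,0,0,-17,-16,0.03,0,0,0,0,-5,-4,0.02,0,0,0]

```text
t: 5.95
eef_pos: [488.1, -79.1, 284.5]
tcp_rot: [1.299, 1.559, -0.511]
ft_force: [0.1, -0.7, -1.0]
opening: 0.48
```

Call:
jog_arm:
  deltas: [0,0,0,0,0,0,0]

```text
t: 6.08
eef_pos: [488.3, -79.1, 285.2]
tcp_rot: [1.311, 1.558, -0.498]
ft_force: [-0.0, 0.3, -0.7]
opening: 0.484
```

```bash
python3 - <<'E'
from h import *
from cell import eyes
c=eyes.read_camera("wrist"); s=st()
print(s["t"],s["eef_pos"],s["qvel"],s["opening"],s["ft_force"])
pickle.dump(c,open("w2.pkl","wb")); cv2.imwrite("pics/w2.png",cv2.convertScaleAbs(c["image"][:,:,::-1],alpha=1.4))
c=eyes.read_camera("top");pickle.dump(c,open("top1.pkl","wb"))
c=eyes.read_camera("scene");pickle.dump(c,open("scene1.pkl","wb"))
plan(s,[481,-67.8,275],1.325-np.pi/2,1,0)
E
```

```text
6.125 [488.45129272 -79.35600205 285.11542947] [-0.00722951  0.00819862 -0.00492912  0.00079211 -0.00330372 -0.00241839] 0.48451022692892803 [-0.32131388 -0.0021469  -0.61431551]
[10,-10.1,-9.5,0.007,0.003,-0.013,0]
```

View pics/w2.png

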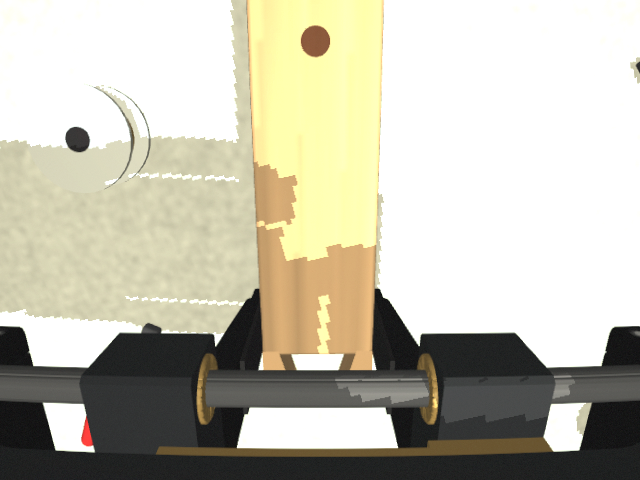

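```bash
python3 - <<'E'
from h import *
crop(load("top1"),"pics/tc1.png",180,190,380,270,4)
crop(load("scene1"),"pics/sc1.png",265,200,445,310,4.4)
E
```

```text
(no output)
```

View pics/tc1.png

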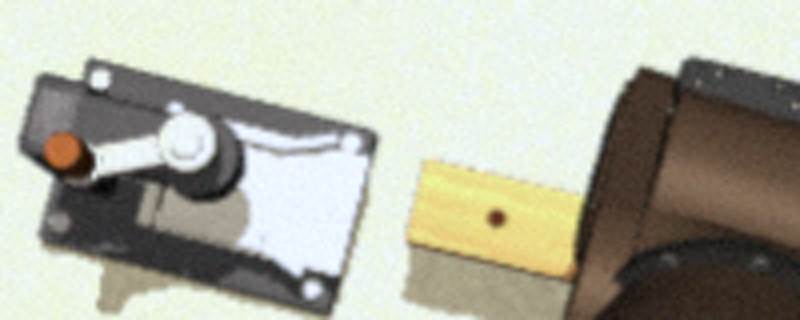

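View pics/sc1.png

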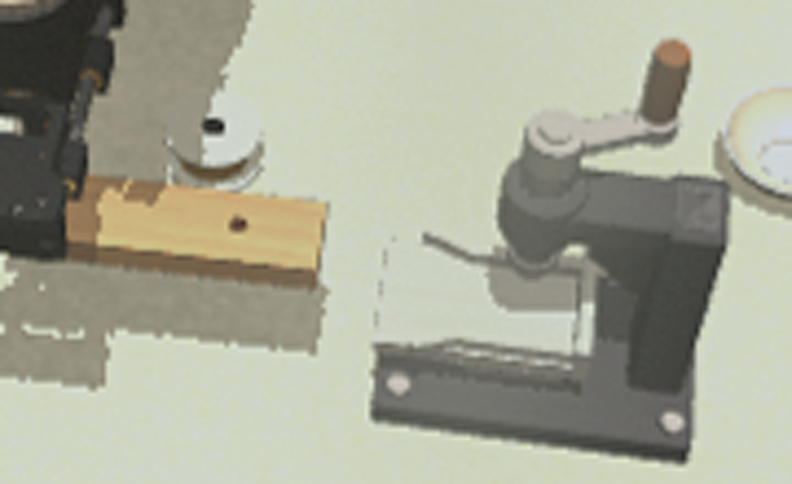

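```bash
cat >> h.py <<'E'
CY=1.325; cx_=np.array([np.cos(CY),np.sin(CY)]); cy_=np.array([-np.sin(CY),np.cos(CY)]); AX=np.array([542.3,176.6])
SEAT=AX+30*cx_
def inseat(P): P=np.atleast_2d(P)[:,:2]-SEAT; return np.c_[P@cx_,P@cy_]
E
python3 - <<'E'
from h import *
np.set_printoptions(precision=1,suppress=True)
TC=lambda p:un(p,180,190,4); SC=lambda p:un(p,265,200,4.4)
t=load("top1");s=load("scene1"); tcp=np.array([488.4,-79.2,285.1])
print("pinend kin", inseat([tcp[:2]+152*cx_]))
print("pinend top", inseat(px2w(t,TC([(425,160),(408,243)]),111)))
print("pinend scene", inseat(px2w(s,SC([(326,203),(317,272)]),111)))
print("shelf front top z52", inseat(px2w(t,TC([(372,150),(348,268)]),52)))
print("shelf front scene z52", inseat(px2w(s,SC([(388,238),(376,344)]),52)))
print("cheek lower top z60", inseat(px2w(t,TC([(265,250),(155,222)]),60)))
print("cheek flare knees top z60 +x", inseat(px2w(t,TC([(285,152),(240,140)]),60)))
print("scene near cheek z60", inseat(px2w(s,SC([(460,340),(580,362)]),60)))
print("scene far cheek z60", inseat(px2w(s,SC([(490,258),(590,268)]),60)))
print("stop foot scene z52",inseat(px2w(s,SC([(578,270),(576,352)]),52)), inseat(px2w(s,SC([(592,300)]),66)))
print("stop foot top z52",inseat(px2w(t,TC([(160,190),(153,222)]),52)))
E
```

```text
pinend kin [[-139.2  -10. ]]
pinend top [[-139.2  -31.9]
 [-141.6   13.7]]
pinend scene [[-141.2   10.6]
 [-139.9  -35.2]]
shelf front top z52 [[-105.3  -37.9]
 [-109.1   30. ]]
shelf front scene z52 [[-107.2   36.7]
 [-105.6  -35.7]]
cheek lower top z60 [[-62.4  32.3]
 [  1.2  32.2]]
cheek flare knees top z60 +x [[-59.1 -23.7]
 [-32.8 -24.1]]
scene near cheek z60 [[-60.9 -31.4]
 [  3.8 -35.4]]
scene far cheek z60 [[-49.4  25.8]
 [  5.8  27.6]]
stop foot scene z52 [[ -0.   31.1]
 [  2.  -23.9]] [[7.4 1.8]]
stop foot top z52 [[ 4.6 13.5]
 [ 3.7 31.9]]
```

Call:
jog_arm:
  deltas: [6,-5,-4,0.004,0,-0.006,0,10,-4,-8,0.003,0,-0.006,0,8,-1,-8,0,0,0,0,3,0,-5,0,0,0,0,0,0,0,0,0,0,0]

```text
t: 6.85
eef_pos: [485.1, -51.7, 254.7]
tcp_rot: [-0.523, 1.567, -2.341]
ft_force: [-0.6, -0.1, 0.0]
opening: 0.485
```

```bash
cat >> h.py <<'E'
def look(tag,names=("top","scene")):
    from cell import eyes
    for n in names:
        c=eyes.read_camera(n);pickle.dump(c,open(n+tag+".pkl","wb"))
def rep(op=0):
    np.set_printoptions(precision=2,suppress=True)
    s=st(); p=s["eef_pos"]
    print("t",s["t"],"tcp",p,"ft",s["ft_force"],"open",s["opening"],"pin_end seat",inseat([p[:2]+152*cx_]),"underside",p[2]-194)
    f=s["ft_force"]; print("F along clamp x,y,z",f[:2]@cx_,f[:2]@cy_,f[2])
    plan(s,p,CY-np.pi/2,1,op)
E
python3 - <<'E'
from h import *
look("2"); rep()
crop(load("top2"),"pics/tc2.png",180,190,340,270,5)
crop(load("scene2"),"pics/sc2.png",285,200,445,310,5)
E
```

```text
t 6.95 tcp [485.12 -52.06 255.02] ft [ 0.11 -0.34 -1.06] open 0.47845721450241485 pin_end seat [[-113.7    -0.18]] underside 61.02037278893164
F along clamp x,y,z -0.30820646941648683 -0.1859509836867238 -1.0558189467921755
[0,0,0,-0.002,0.003,0.001,0]
```

View pics/tc2.png

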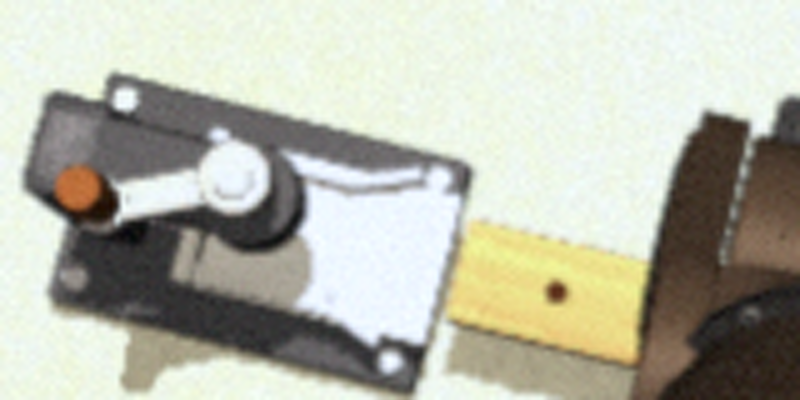

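View pics/sc2.png

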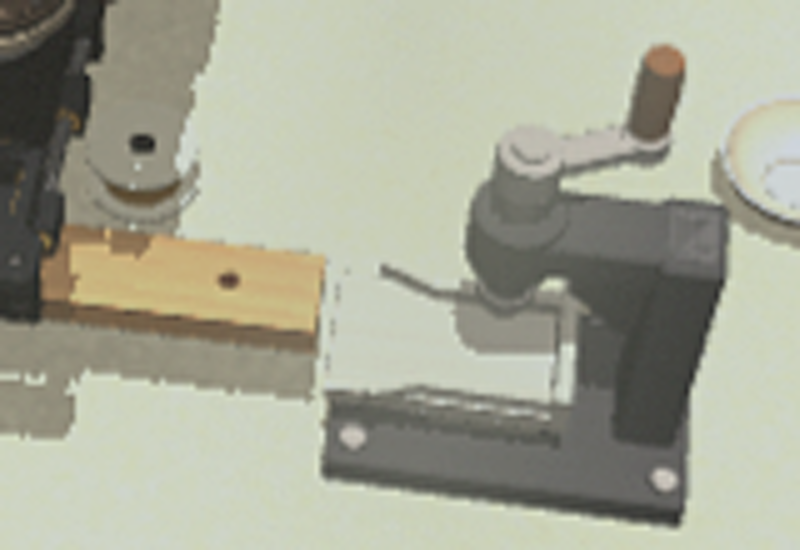

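```bash
cat > ov.py <<'E'
from h import *
import sys
def W(x,y,z): 
    q=SEAT+x*cx_+y*cy_; return [q[0],q[1],z]
def overlay(c,name,x0,y0,x1,y1,s,H):
    crop(c,name,x0,y0,x1,y1,s); im=cv2.imread(name)
    lines=[([W(0,25,H+8),W(-62,25,H+8),W(-88,35,H+8)],(0,0,255)),([W(0,-25,H+8),W(-62,-25,H+8),W(-88,-35,H+8)],(0,0,255)),
     ([W(0,25,H),W(0,-25,H)],(255,0,0)),([W(-108,35,H),W(-108,-35,H)],(0,160,0))]
    for L,col in lines:
        q=(w2px(c,L)-[x0,y0]+.5)*s-.5
        cv2.polylines(im,[np.round(q).astype(int)],False,col,1)
    cv2.imwrite(name,im)
H=float(sys.argv[1]); tag=sys.argv[2]
overlay(load("top"+tag),f"pics/ot{tag}.png",190,195,290,265,8,H)
overlay(load("scene"+tag),f"pics/os{tag}.png",335,220,435,295,8,H)
E
python3 ov.py 52 2
```

```text
(no output)
```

View pics/ot2.png

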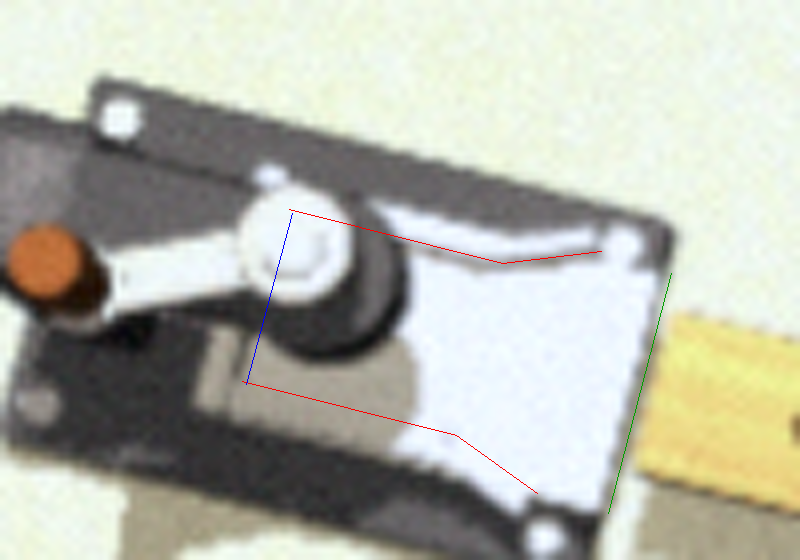

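View pics/os2.png

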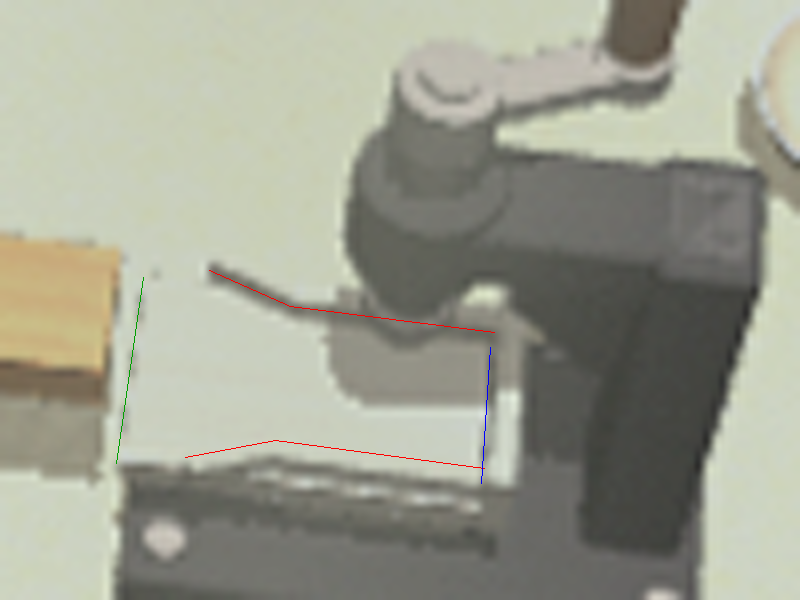

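Call:
jog_arm:
  deltas: [2,0,-5,-0.002,0.003,0,0,1.5,0,-8,0,0,0,0,0,0,-8,0,0,0,0,0,0,-8,0,0,0,0,0,0,-8,0,0,0,0,0,0,-3,0,0,0,0,0,0,0,0,0,0,0]

```text
t: 7.82
eef_pos: [495.7, -10.4, 251.9]
tcp_rot: [0.77, 1.571, -1.046]
ft_force: [0.2, 0.3, -1.0]
opening: 0.484
```

```bash
python3 - <<'E'
from h import *
look("3"); rep()
crop(load("top3"),"pics/tc3.png",190,195,310,265,6.6)
crop(load("scene3"),"pics/sc3.png",325,210,435,295,7)
E
```

```text
t 7.925 tcp [495.63 -10.69 251.89] ft [-0.16  0.35 -0.74] open 0.48039205991533107 pin_end seat [[-71.02  -0.31]] underside 57.88722678128633
F along clamp x,y,z 0.2988999000090483 0.23525661748009793 -0.7426763905645308
[0,0,0,0,0,-0,0]
```

View pics/tc3.png

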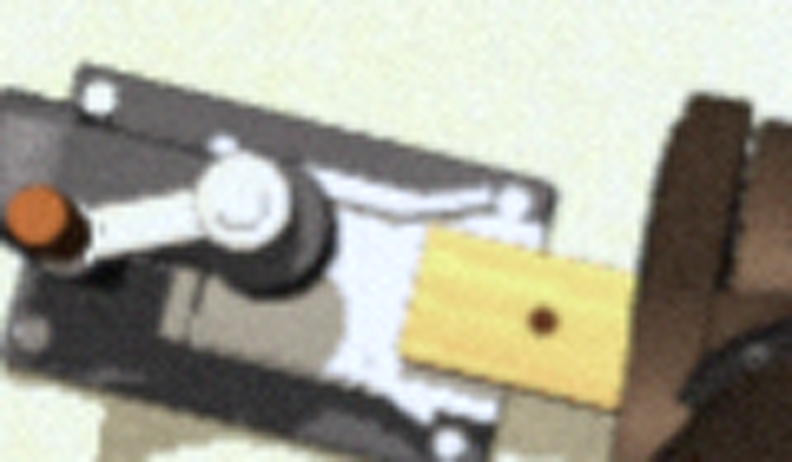

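View pics/sc3.png

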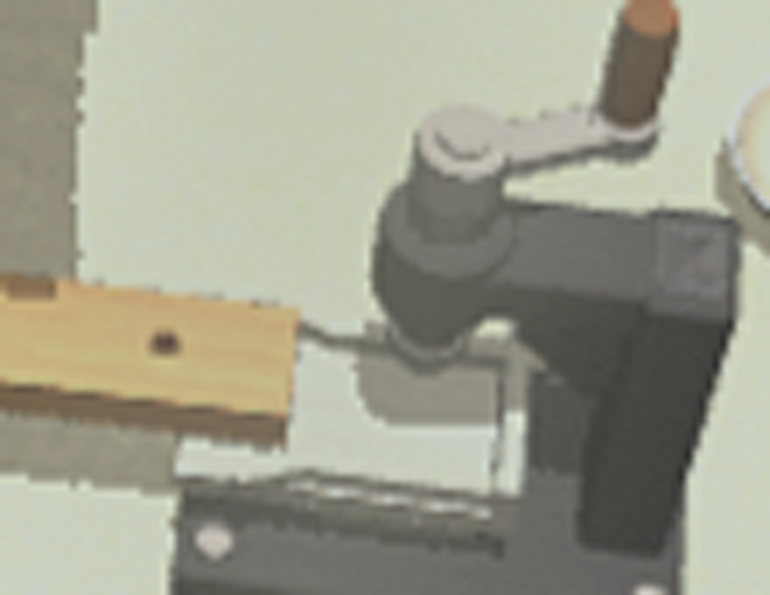

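Call:
jog_arm:
  deltas: [1,0,0,0,0,0,0,1,0,0,0,0,0,0,1,0,0,0,0,0,0]

```text
t: 8.3
eef_pos: [495.6, -11.2, 248.7]
tcp_rot: [0.626, 1.571, -1.191]
ft_force: [-0.5, -0.3, -1.1]
opening: 0.482
```

```bash
python3 - <<'E'
from h import *
rep()
E
```

```text
t 8.3 tcp [495.57 -11.16 248.72] ft [-0.51 -0.29 -1.15] open 0.481894520823809 pin_end seat [[-71.49  -0.37]] underside 54.72204398642617
F along clamp x,y,z -0.40381189675364815 0.4198574469767459 -1.1494973064395064
[0,0,0,-0.001,0,-0,0]
```

Call:
jog_arm:
  deltas: [0.7,0,0,0,0,0,0,0.7,0,0,0,0,0,0]

```text
t: 8.55
eef_pos: [495.6, -11.3, 247.1]
tcp_rot: [-0.551, 1.571, -2.369]
ft_force: [1.0, 0.5, -0.4]
opening: 0.482
```

Call:
jog_arm:
  deltas: [0.7,0,0,0,0,0,0,0.7,0,0,0,0,0,0]

```text
t: 8.8
eef_pos: [495.6, -11.3, 245.7]
tcp_rot: [0.092, 1.571, -1.726]
ft_force: [-0.2, -0.7, 1.5]
opening: 0.481
```

Call:
jog_arm:
  deltas: [0.7,0,0,0,0,0,0,0.7,0,0,0,0,0,0]

```text
t: 9.05
eef_pos: [495.5, -11.3, 244.4]
tcp_rot: [-0.218, 1.571, -2.035]
ft_force: [-1.7, -0.0, 2.8]
opening: 0.484
```

Call:
jog_arm:
  deltas: [-2,0,-3,0,0,0,0,0,0,-6,0,0,0,0,0,0,-8,0,0,0,0,0,0,-8,0,0,0,0]

```text
t: 9.55
eef_pos: [502.0, 14.4, 246.4]
tcp_rot: [0.527, 1.571, -1.291]
ft_force: [-1.1, -0.5, -1.2]
opening: 0.486
```

```bash
python3 - <<'E'
from h import *
rep()
E
```

```text
t 9.55 tcp [502.03  14.38 246.39] ft [-1.13 -0.52 -1.16] open 0.48563923492739475 pin_end seat [[-45.15  -0.42]] underside 52.38762696378049
F along clamp x,y,z -0.7787077574715472 0.9727227674838769 -1.1641820780770522
[0,0,0,-0.001,0,-0,0]
```

Call:
jog_arm:
  deltas: [0,0,-8,0,0,0,0,0,0,-8,0,0,0,0,0,0,-8,0,0,0,0,0,0,-4,0,0,0,0,0,0,0,0,0,0,0]

```text
t: 10.18
eef_pos: [509.4, 44.5, 246.2]
tcp_rot: [-0.89, 1.571, -2.706]
ft_force: [0.9, 0.1, -0.9]
opening: 0.488
```

```bash
python3 - <<'E'
from h import *
rep()
look("4")
crop(load("top4"),"pics/tc4.png",190,195,310,265,6.6)
crop(load("scene4"),"pics/sc4.png",325,210,435,295,7)
E
```

```text
t 10.175 tcp [509.44  44.47 246.22] ft [ 0.93  0.13 -0.94] open 0.48770117118118045 pin_end seat [[-14.16  -0.27]] underside 52.215261815908065
F along clamp x,y,z 0.35682712743626305 -0.8710659243241748 -0.9378706762412519
[0,0,0,0,0,0,0]
```

View pics/tc4.png

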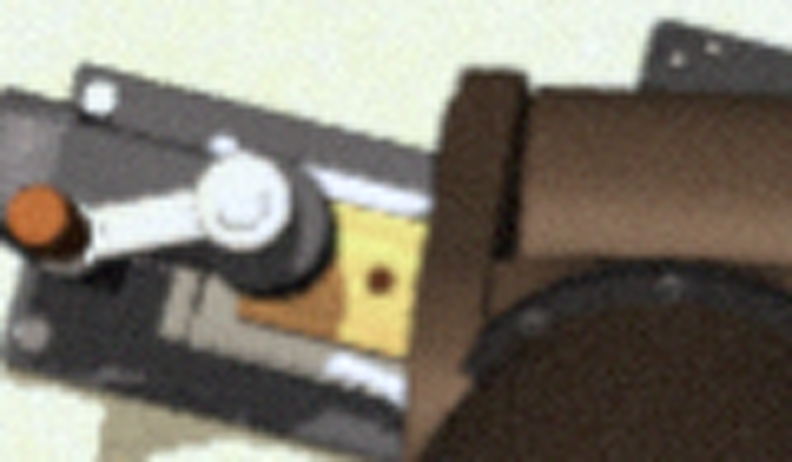

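View pics/sc4.png

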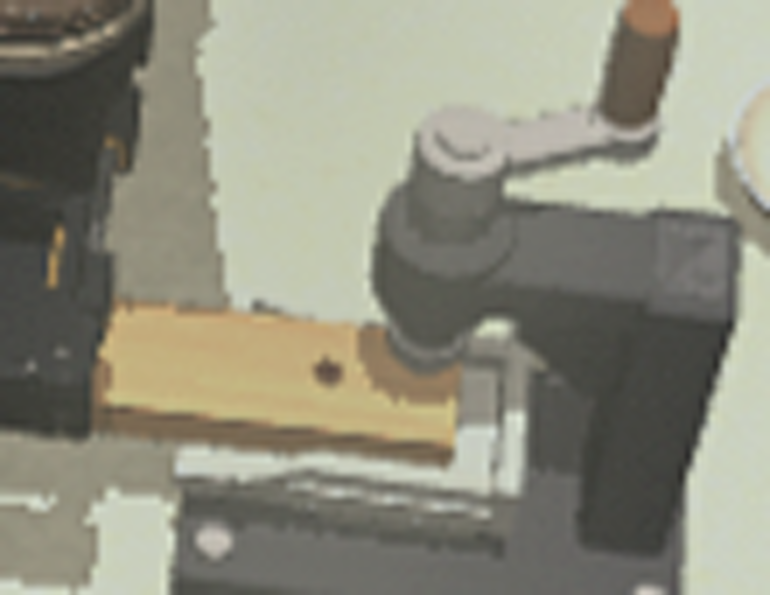

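Call:
jog_arm:
  deltas: [0.5,0,-4,0,0,0,0,0,0,-4,0,0,0,0,0,0,-3,0,0,0,0]

```text
t: 10.65
eef_pos: [512.3, 54.8, 246.0]
tcp_rot: [1.314, 1.57, -0.504]
ft_force: [0.2, -0.2, 0.4]
opening: 0.484
```

Call:
jog_arm:
  deltas: [0.3,0,-2,0,0,0,0,0,0,-2,0,0,0,0]

```text
t: 10.9
eef_pos: [513.4, 58.9, 246.0]
tcp_rot: [1.404, 1.57, -0.414]
ft_force: [-0.0, -2.1, 2.6]
opening: 0.481
```

Call:
jog_arm:
  deltas: [0,0,-1.5,0,0,0,0,0,0,-1.5,0,0,0,0]

```text
t: 11.15
eef_pos: [513.7, 60.1, 246.0]
tcp_rot: [-0.166, 1.567, -1.982]
ft_force: [-4.0, -19.0, 5.1]
opening: 0.485
```

```bash
python3 - <<'E'
from h import *
rep()
E
```

```text
t 11.15 tcp [513.72  60.12 245.97] ft [ -4.01 -19.05   5.12] open 0.4846219496059359 pin_end seat [[ 2.06 -0.62]] underside 51.97386363323548
F along clamp x,y,z -19.449840429065624 -0.7479427637743481 5.119780333983521
[0,0,0,-0,0.004,0.001,0]
```

Call:
jog_arm:
  deltas: [0.2,0,0,0,0,0,0,0,0,0,0,0,0,0,0,0,0,0,0,0,0]

```text
t: 11.52
eef_pos: [513.7, 59.9, 246.1]
tcp_rot: [-0.17, 1.567, -1.987]
ft_force: [-1.6, -2.0, 3.2]
opening: 0.482
```

Call:
jog_arm:
  deltas: [0,0,0,0,0,0,0.62,0,0,0,0,0,0,0.62,0,0,0,0,0,0,0.62]

```text
t: 11.9
eef_pos: [513.7, 60.2, 245.6]
tcp_rot: [-0.31, 1.567, -2.128]
ft_force: [-0.5, 0.6, 0.3]
opening: 0.618
```

```bash
python3 - <<'E'
from h import *
rep(.62)
look("5")
crop(load("top5"),"pics/tc5.png",190,195,310,265,6.6)
crop(load("scene5"),"pics/sc5.png",325,210,435,295,7)
E
```

```text
t 11.9 tcp [513.66  60.19 245.63] ft [-0.48  0.6   0.34] open 0.6177689354676172 pin_end seat [[ 2.12 -0.54]] underside 51.626583944477346
F along clamp x,y,z 0.46361023185382655 0.6142657969459767 0.33985581078598714
[0,0,0,-0.001,0.004,0.001,0.62]
```

View pics/sc5.png

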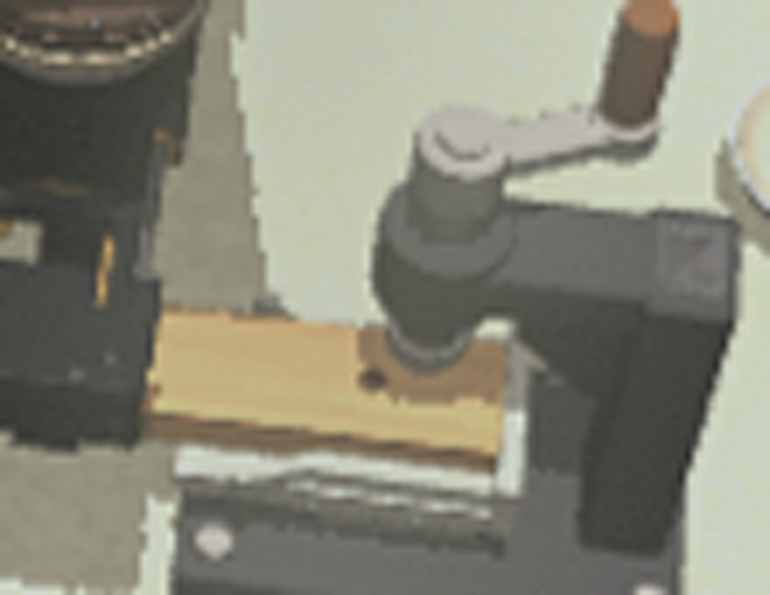

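Call:
jog_arm:
  deltas: [-6,0,0,0,0,0,0.62,-20,0,0,0,0,0,0.62,-35,0,0,0,0,0,0.62,-40,0,0,0,0,0,0.6,-40,0,-10,0,0,0,0.5,-40,-4,-25,0,0,0,0.45,-20,-6,-35,0,0,0,0.45,-4,-6,-35,0,0,0,0.45,0,-6,-30,0,0,0,0.45,0,-2,-15,0,0,0,0.45]

```text
t: 13.25
eef_pos: [526.6, 215.3, 461.6]
tcp_rot: [0.672, 1.569, -1.148]
ft_force: [-0.3, -0.1, 0.2]
opening: 0.446
```

```bash
python3 - <<'E'
from h import *
rep(.45)
plan(st(),[531.5,231.8,450],CY-np.pi/2,1,0.45)
look("6",("top","scene","wrist"))
crop(load("wrist6"),"pics/w6.png",0,0,640,480,1)
crop(load("scene6"),"pics/sc6.png",325,170,455,295,5)
E
```

```text
t 13.25 tcp [526.6  215.33 461.62] ft [-0.3  -0.09  0.17] open 0.4459010974110273 pin_end seat [[155.74  24.65]] underside 267.6156023309554
F along clamp x,y,z -0.15798770537850088 0.2711938611864964 0.1675022582882072
[0,0,0,-0.003,0.002,-0.001,0.45]
[11.6,0.7,-17.2,-0.003,0.002,-0.001,0.45]
```

View pics/w6.png

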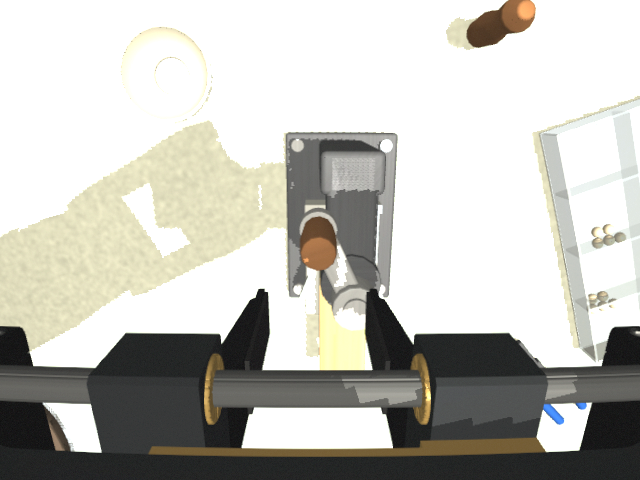

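View pics/sc6.png

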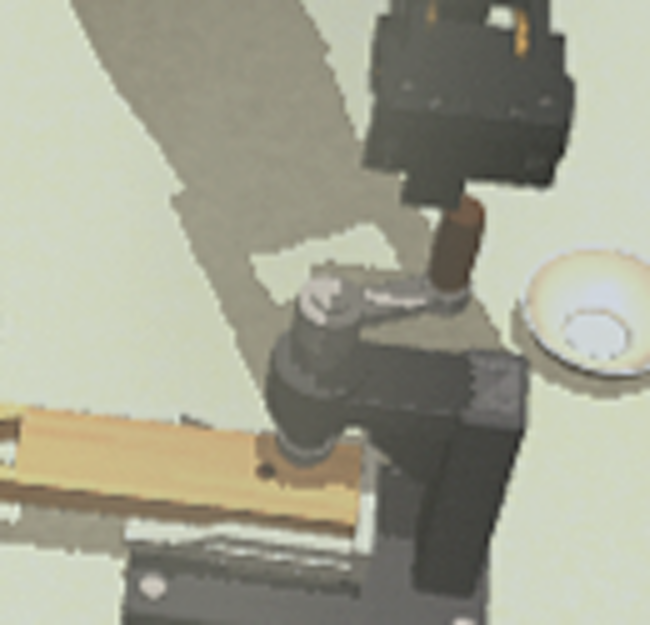

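```bash
python3 - <<'E'
from h import *
np.set_printoptions(precision=1,suppress=True)
w=load("wrist6")
K=px2w(w,[(318,256)],245)[0]; Hh=px2w(w,[(352,306)],207)[0]; print(K,Hh,K-Hh)
print("base corners",px2w(w,[(287,133),(396,133)],12))
s=st();print(s["eef_pos"],s["t"])
for P in (K[:2],[531.5,231.8]): plan(s,[*P,432],CY-np.pi/2,1,.45)
print(px2w(load("top6"),[(0,0)],245)[0,:1])
E
```

```text
[532.2 232.5 245. ] [541.5 184.1 207. ] [-9.2 48.4 38. ]
base corners [[516.  288.9  12. ]
 [620.7 262.6  12. ]]
[526.8 214.2 461.1] 13.4
[29,0.7,-19.2,-0.004,0.002,-0.001,0.45]
[29,0.2,-18.3,-0.004,0.002,-0.001,0.45]
[1033.8]
```

Call:
jog_arm:
  deltas: [5,0.5,-10,-0.004,0,0,0.45,8,0,-7,0,0,0,0.45,12,0,-2,0,0,0,0.45,14,0,0,0,0,0,0.45,10,0,0,0,0,0,0.45,5,0,0,0,0,0,0.45,0,0,0,0,0,0,0.45]

```text
t: 14.28
eef_pos: [532.6, 230.9, 401.8]
tcp_rot: [-0.409, 1.566, -2.228]
ft_force: [0.2, -0.2, 0.7]
opening: 0.448
```

```bash
python3 - <<'E'
from h import *
rep(.45)
plan(st(),[532,232,402.5],CY-np.pi/2,1,0.45)
look("7",("scene","top"))
crop(load("scene7"),"pics/sc7.png",325,170,455,295,5)
crop(load("top7"),"pics/tc7.png",160,180,290,270,6)
E
```

```text
t 14.275 tcp [532.62 230.9  401.8 ] ft [ 0.22 -0.25  0.74] open 0.44780365213624895 pin_end seat [[172.32  22.6 ]] underside 207.79718715870536
F along clamp x,y,z -0.18616413513969157 -0.27182819799199887 0.7354455201390913
[0,0,0,-0.002,0.004,0.002,0.45]
[-0.7,-0.9,-0.9,-0.002,0.004,0.002,0.45]
```

View pics/sc7.png

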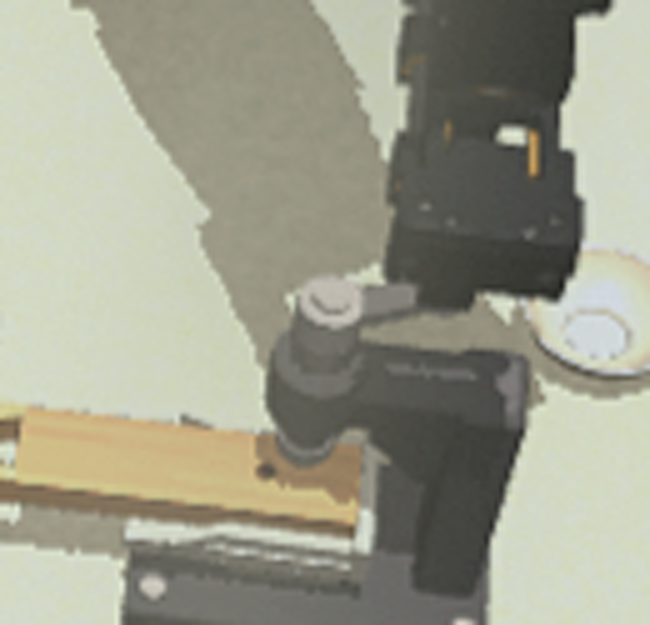

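Knob lies between the fingers. Close.

Call:
jog_arm:
  deltas: [0,-0.8,-0.8,-0.002,0.004,0.002,0,0,0,0,0,0,0,0,0,0,0,0,0,0,0,0,0,0,0,0,0,0,0,0,0,0,0,0,0]

```text
t: 15.0
eef_pos: [531.9, 232.0, 403.3]
tcp_rot: [2.126, 1.568, 0.309]
ft_force: [0.0, 0.8, -1.4]
opening: 0.198
```

```bash
python3 - <<'E'
from h import *
rep(0)
s=st();p=s["eef_pos"];d=p[:2]-AX;print(np.hypot(*d),np.arctan2(d[1],d[0]))
E
```

```text
t 15.0 tcp [531.92 232.04 403.33] ft [ 0.03  0.76 -1.39] open 0.19841663760563474 pin_end seat [[173.25  23.56]] underside 209.33449590424033
F along clamp x,y,z 0.7401837970038344 0.1539775745375499 -1.390571771504939
[0,0,0,-0,-0.002,-0.003,0]
56.40748199833495 1.7558161059473842
```

```bash
cat >> h.py <<'E'
AX2=AX+1.2*cx_
def crankrep(ctr=None):
    ctr=AX2 if ctr is None else ctr
    s=st();p=s["eef_pos"];d=p[:2]-ctr;r=np.hypot(*d);th=np.arctan2(d@cy_,d@cx_)
    rad=d/r; tan=np.array([rad[1],-rad[0]]) # clockwise
    f=s["ft_force"]
    print("t %.2f theta %.3f r %.2f z %.2f | resist(cw) %.2f radial %.2f Fz %.2f open %.3f"%(s["t"],th,r,p[2],-f[:2]@tan,f[:2]@rad,f[2],s["opening"]))
    with open("crank.log","a") as g: g.write(" ".join(map(str,[s["t"],*p,*f]))+"\n")
    return s,th
def crankplan(n,step,z0,th0,ctr=None,R=55,ramp=None):
    """z0 at th0 reference (unwrapped th)"""
    ctr=AX2 if ctr is None else ctr
    s,th=crankrep(ctr); p=np.array(s["eef_pos"]);Rm=RT(s)
    cy,sy=np.cos(CY-np.pi/2),np.sin(CY-np.pi/2)
    Rt=np.array([[0,cy,sy],[0,sy,-cy],[-1,0,0]])
    while th>th0+0.5: th-=2*np.pi
    thu=th-2*np.pi*round((th-((s_last[0]) if s_last else th))/(2*np.pi)) if False else th
    rv=Ro.from_matrix(Rm.T@Rt).as_rotvec(); print("rotfix",np.round(rv,3))
    print("unwrapped turn so far (mod 2pi)",th0-th)
    out=[]
    for i in range(n):
        st_=step[i] if hasattr(step,'__len__') else step
        th-=st_; q=ctr+R*(np.cos(th)*cx_+np.sin(th)*cy_)
        z=p[2]-3.82*st_
        t=np.array([*q,z]); d=Rt.T@(t-p); p=t
        out.append([round(v,1) for v in d]+[0,0,0,0])
    print("["+",\n".join(",".join(f"{v:g}" for v in r) for r in out)+"]")
E
python3 - <<'E'
from h import *
crankplan(6,[.1,.15,.2,.2,.2,.2],403.3,.43)
E
```

```text
t 15.00 theta 0.440 r 55.32 z 403.33 | resist(cw) -0.18 radial 0.74 Fz -1.39 open 0.198
rotfix [-0.    -0.002 -0.003]
unwrapped turn so far (mod 2pi) -0.009875166795830892
[0.4,5.2,-1.8,0,0,0,0,
0.6,8,-2.2,0,0,0,0,
0.8,10.9,-1,0,0,0,0,
0.8,10.9,1.2,0,0,0,0,
0.8,10.5,3.4,0,0,0,0,
0.8,9.6,5.4,0,0,0,0]
```

Call:
jog_arm:
  deltas: [0.4,5.2,-1.8,0,0,0,0,0.6,8,-2.2,0,0,0,0,0.8,10.9,-1,0,0,0,0,0.8,10.9,1.2,0,0,0,0,0.8,10.5,3.4,0,0,0,0,0.8,9.6,5.4,0,0,0,0]

```text
t: 15.75
eef_pos: [587.0, 212.0, 398.8]
tcp_rot: [-0.594, 1.567, -2.41]
ft_force: [-10.3, -4.9, 5.4]
opening: 0.198
```

```bash
python3 - <<'E'
from h import *
crankplan(8,.2,403.3,.43)
E
```

```text
t 15.75 theta -0.668 r 56.12 z 398.81 | resist(cw) 2.38 radial -11.18 Fz 5.45 open 0.198
rotfix [0.001 0.003 0.002]
unwrapped turn so far (mod 2pi) 1.098353886374032
[0.8,7.2,8.5,0,0,0,0,
0.8,6.2,9,0,0,0,0,
0.8,4.3,10.1,0,0,0,0,
0.8,2.2,10.8,0,0,0,0,
0.8,0,11,0,0,0,0,
0.8,-2.2,10.8,0,0,0,0,
0.8,-4.3,10.1,0,0,0,0,
0.8,-6.2,9.1,0,0,0,0]
```

Call:
jog_arm:
  deltas: [0.6,7,8.6,0,0,0,0,0.7,5.8,9.2,0,0,0,0,0.7,4.1,10.2,0,0,0,0,0.7,2,10.8,0,0,0,0,0.7,-0.2,11,0,0,0,0,0.7,-2.4,10.8,0,0,0,0]

```text
t: 16.5
eef_pos: [588.8, 146.1, 394.1]
tcp_rot: [-1.448, 1.564, 3.018]
ft_force: [-6.9, 6.5, 0.1]
opening: 0.199
```

```bash
python3 - <<'E'
from h import *
crankplan(8,.2,403.3,.43)
E
```

```text
t 16.50 theta -1.925 r 56.04 z 394.11 | resist(cw) 1.52 radial -9.36 Fz 0.05 open 0.199
rotfix [-0.     0.001  0.007]
unwrapped turn so far (mod 2pi) 2.3553987053351433
[0.8,-5.8,9.5,0,0,0,0,
0.8,-6.7,8.7,0,0,0,0,
0.8,-8.3,7.2,0,0,0,0,
0.8,-9.6,5.4,0,0,0,0,
0.8,-10.4,3.4,0,0,0,0,
0.8,-10.9,1.3,0,0,0,0,
0.8,-10.9,-0.9,0,0,0,0,
0.8,-10.5,-3.1,0,0,0,0]
```

Call:
jog_arm:
  deltas: [0.7,-6.2,9,0,0,0,0,0.8,-7.4,8.3,0,0,0,0,0.8,-8.8,6.6,0,0,0,0,0.8,-10,4.8,0,0,0,0,0.8,-10.7,2.7,0,0,0,0,0.8,-11,0.5,0,0,0,0]

```text
t: 17.25
eef_pos: [526.0, 125.6, 389.5]
tcp_rot: [-0.917, 1.569, -2.735]
ft_force: [3.7, 2.0, -2.0]
opening: 0.195
```

```bash
python3 - <<'E'
from h import *
crankplan(8,.2,403.3,.43)
E
```

```text
t 17.25 theta 3.080 r 54.73 z 389.50 | resist(cw) 2.97 radial -3.03 Fz -2.00 open 0.195
rotfix [-0.001  0.001  0.001]
unwrapped turn so far (mod 2pi) 3.633170508228942
[0.8,-10.9,-1.5,0,0,0,0,
0.8,-10.3,-3.9,0,0,0,0,
0.8,-9.3,-5.8,0,0,0,0,
0.8,-7.9,-7.6,0,0,0,0,
0.8,-6.3,-9,0,0,0,0,
0.8,-4.4,-10.1,0,0,0,0,
0.8,-2.3,-10.7,0,0,0,0,
0.8,-0.1,-11,0,0,0,0]
```

Call:
jog_arm:
  deltas: [0.8,-10.7,-1.9,0,0,0,0,0.8,-10.1,-4.2,0,0,0,0,0.7,-9,-6.2,0,0,0,0]

```text
t: 17.62
eef_pos: [497.8, 146.2, 387.1]
tcp_rot: [-1.014, 1.569, -2.832]
ft_force: [5.2, -0.2, -3.3]
opening: 0.198
```

```bash
python3 - <<'E'
from h import *
crankplan(4,.12,403.3,.43)
E
```

```text
t 17.62 theta 2.431 r 54.81 z 387.07 | resist(cw) 3.13 radial -4.12 Fz -3.28 open 0.198
rotfix [-0.001  0.001  0.002]
unwrapped turn so far (mod 2pi) 4.282514742873886
[0.5,-4.9,-4.4,0,0,0,0,
0.5,-4.1,-5.1,0,0,0,0,
0.5,-3.5,-5.6,0,0,0,0,
0.5,-2.8,-6,0,0,0,0]
```

Call:
jog_arm:
  deltas: [0.5,-4.7,-4.5,0,0,0,0,0.5,-4.1,-5.1,0,0,0,0]

```text
t: 17.88
eef_pos: [491.0, 159.0, 386.0]
tcp_rot: [-1.038, 1.569, -2.855]
ft_force: [2.1, -1.6, -0.8]
opening: 0.199
```

```bash
python3 - <<'E'
from h import *
crankplan(4,.12,403.3,.43)
E
```

```text
t 17.88 theta 2.165 r 54.88 z 386.02 | resist(cw) 2.24 radial -1.43 Fz -0.84 open 0.199
rotfix [-0.001  0.001  0.002]
unwrapped turn so far (mod 2pi) 4.547816382726444
[0.5,-3.5,-5.6,0,0,0,0,
0.5,-2.7,-6,0,0,0,0,
0.5,-1.9,-6.3,0,0,0,0,
0.5,-1.1,-6.5,0,0,0,0]
```

Call:
jog_arm:
  deltas: [0.5,-3.3,-5.6,0,0,0,0,0.5,-2.6,-6,0,0,0,0]

```text
t: 18.12
eef_pos: [487.9, 172.6, 385.0]
tcp_rot: [-0.998, 1.569, -2.815]
ft_force: [2.0, -2.7, -0.4]
opening: 0.196
```

```bash
python3 - <<'E'
from h import *
crankplan(4,.12,403.3,.43)
look("8",("scene",))
crop(load("scene8"),"pics/sc8.png",345,220,425,295,8)
E
```

```text
t 18.12 theta 1.911 r 54.92 z 384.99 | resist(cw) 2.90 radial -1.76 Fz -0.44 open 0.196
rotfix [-0.     0.001  0.002]
unwrapped turn so far (mod 2pi) 4.801936823173682
[0.5,-1.9,-6.3,0,0,0,0,
0.5,-1.1,-6.5,0,0,0,0,
0.5,-0.3,-6.6,0,0,0,0,
0.5,0.5,-6.6,0,0,0,0]
```

View pics/sc8.png

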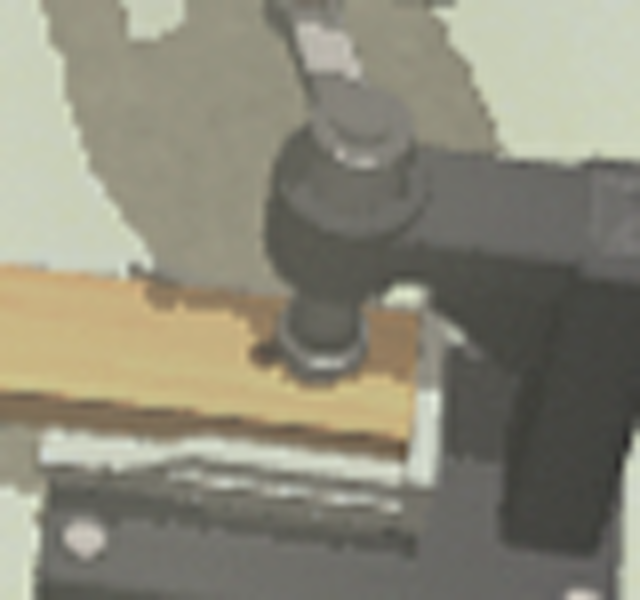

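Call:
jog_arm:
  deltas: [0.5,-1.9,-6.3,0,0,0,0]

```text
t: 18.3
eef_pos: [487.6, 179.9, 384.5]
tcp_rot: [-1.065, 1.569, -2.882]
ft_force: [2.7, -2.3, -1.4]
opening: 0.195
```

Call:
jog_arm:
  deltas: [0.5,-1.1,-6.5,0,0,0,0]

```text
t: 18.42
eef_pos: [488.2, 186.8, 384.0]
tcp_rot: [-1.015, 1.569, -2.832]
ft_force: [1.5, -2.0, -0.6]
opening: 0.198
```

```bash
python3 - <<'E'
from h import *
crankplan(4,.12,403.3,.43)
c=load("scene8")
for z in (72,74,76,78): print(z,(w2px(c,[AX2[0]+11,AX2[1],z])-[345,220]+.5)*8)
E
```

```text
t 18.43 theta 1.651 r 55.11 z 384.02 | resist(cw) 1.68 radial -1.84 Fz -0.56 open 0.198
rotfix [-0.001  0.001  0.002]
unwrapped turn so far (mod 2pi) 5.061705700477579
[0.5,-0,-6.6,0,0,0,0,
0.5,0.7,-6.6,0,0,0,0,
0.5,1.4,-6.4,0,0,0,0,
0.5,2.2,-6.2,0,0,0,0]
72 [[324.25235221 394.36754992]]
74 [[325.00979371 390.51799782]]
76 [[325.76939177 386.65760389]]
78 [[326.5311557 382.7863218]]
```

Call:
jog_arm:
  deltas: [0.5,0,-6.6,0,0,0,0,0.5,0.7,-6.6,0,0,0,0]

```text
t: 18.68
eef_pos: [492.2, 200.3, 383.0]
tcp_rot: [-0.951, 1.568, -2.768]
ft_force: [1.0, -4.6, 2.6]
opening: 0.198
```

```bash
python3 - <<'E'
from h import *
crankplan(4,.12,403.3,.43)
E
```

```text
t 18.68 theta 1.396 r 55.18 z 383.03 | resist(cw) 3.80 radial -2.75 Fz 2.61 open 0.198
rotfix [-0.     0.001  0.002]
unwrapped turn so far (mod 2pi) 5.317580501828427
[0.5,1.7,-6.4,0,0,0,0,
0.5,2.3,-6.2,0,0,0,0,
0.5,3,-5.9,0,0,0,0,
0.5,3.7,-5.5,0,0,0,0]
```

Call:
jog_arm:
  deltas: [0.4,1.7,-6.4,0,0,0,0]

```text
t: 18.8
eef_pos: [495.4, 206.4, 382.6]
tcp_rot: [-0.864, 1.567, -2.681]
ft_force: [-1.8, -6.3, 5.0]
opening: 0.197
```

```bash
python3 - <<'E'
from h import *
crankplan(4,.12,403.3,.43)
E
```

```text
t 18.80 theta 1.271 r 55.17 z 382.63 | resist(cw) 6.31 radial -1.78 Fz 5.04 open 0.197
rotfix [-0.     0.002  0.003]
unwrapped turn so far (mod 2pi) 5.4421356683744895
[0.5,2.5,-6.1,0,0,0,0,
0.5,3,-5.9,0,0,0,0,
0.5,3.7,-5.4,0,0,0,0,
0.5,4.3,-5,0,0,0,0]
```

Call:
jog_arm:
  deltas: [0.3,2.5,-6,0,0,0,0]

```text
t: 18.92
eef_pos: [499.2, 211.7, 382.3]
tcp_rot: [-0.818, 1.565, -2.634]
ft_force: [-4.1, -7.0, 4.8]
opening: 0.197
```

```bash
python3 - <<'E'
from h import *
crankplan(4,.06,403.3,.43)
E
```

```text
t 18.93 theta 1.153 r 55.11 z 382.28 | resist(cw) 8.08 radial -1.08 Fz 4.84 open 0.197
rotfix [-0.     0.004  0.004]
unwrapped turn so far (mod 2pi) 5.560675411239476
[0.2,1.5,-2.9,0,0,0,0,
0.2,1.6,-2.9,0,0,0,0,
0.2,1.8,-2.8,0,0,0,0,
0.2,1.9,-2.7,0,0,0,0]
```

Call:
jog_arm:
  deltas: [0.3,3,-5.8,0,0,0,0]

```text
t: 19.05
eef_pos: [503.3, 216.6, 381.9]
tcp_rot: [-0.766, 1.562, -2.582]
ft_force: [-4.6, -10.6, 6.0]
opening: 0.2
```

```bash
python3 - <<'E'
from h import *
crankplan(4,.06,403.3,.43)
E
```

```text
t 19.05 theta 1.037 r 55.24 z 381.91 | resist(cw) 10.76 radial -4.15 Fz 6.01 open 0.200
rotfix [0.    0.006 0.006]
unwrapped turn so far (mod 2pi) 5.675971547366574
[0.2,2,-2.7,0,0,0,0,
0.2,1.9,-2.7,0,0,0,0,
0.2,2.1,-2.6,0,0,0,0,
0.2,2.2,-2.4,0,0,0,0]
```

Call:
jog_arm:
  deltas: [0.2,2.6,-3.5,0,0,0,0]

```text
t: 19.18
eef_pos: [506.3, 219.3, 381.6]
tcp_rot: [-0.776, 1.559, -2.592]
ft_force: [-7.5, -8.4, 8.4]
opening: 0.2
```

```bash
python3 - <<'E'
from h import *
crankplan(3,.06,403.3,.43)
E
```

```text
t 19.18 theta 0.964 r 55.13 z 381.64 | resist(cw) 11.19 radial -1.35 Fz 8.39 open 0.200
rotfix [0.001 0.009 0.008]
unwrapped turn so far (mod 2pi) 5.7493801157896085
[0.2,2.1,-2.6,0,0,0,0,
0.2,2.1,-2.5,0,0,0,0,
0.2,2.3,-2.4,0,0,0,0]
```

Call:
jog_arm:
  deltas: [0,0,0,0,0,0,0.3,0,0,0,0,0,0,0.45,0,0,0,0,0,0,0.45,0,0,0,0,0,0,0.45]

```text
t: 19.68
eef_pos: [506.5, 220.2, 381.2]
tcp_rot: [-0.887, 1.559, -2.703]
ft_force: [-0.4, -0.7, -0.2]
opening: 0.444
```

```bash
python3 - <<'E'
from h import *
crankplan(1,.06,403.3,.43)
E
```

```text
t 19.68 theta 0.950 r 55.73 z 381.19 | resist(cw) 0.74 radial -0.26 Fz -0.24 open 0.444
rotfix [0.001 0.008 0.009]
unwrapped turn so far (mod 2pi) 5.763551704964968
[0.2,2.6,-2.2,0,0,0,0]
```

Call:
jog_arm:
  deltas: [-10,0,0,0,0,0,0.45,-25,0,0,0,0,0,0.45,-35,0,0,0,0,0,0.45,-35,0,0,0,0,0,0.45,-30,0,0,0,0,0,0.45,-10,0,0,0,0,0,0.45,0,0,0,0,0,0,0.45,0,0,0,0,0,0,0.45]

```text
t: 20.68
eef_pos: [507.5, 220.7, 532.5]
tcp_rot: [-0.914, 1.559, -2.731]
ft_force: [0.2, -0.0, -0.3]
opening: 0.45
```

```bash
python3 - <<'E'
from h import *
look("9",("scene","top","wrist"))
s=st();print(s["t"],s["eef_pos"],s["ft_force"],abs(s["qvel"]).max())
crop(load("scene9"),"pics/sc9.png",315,190,445,295,6)
crop(load("wrist9"),"pics/w9.png",0,0,640,480,1)
E
```

```text
20.825 [507.66640754 220.77477647 532.55975089] [0.54011626 1.19223912 0.55132217] 0.00493257272946589
```

View pics/sc9.png

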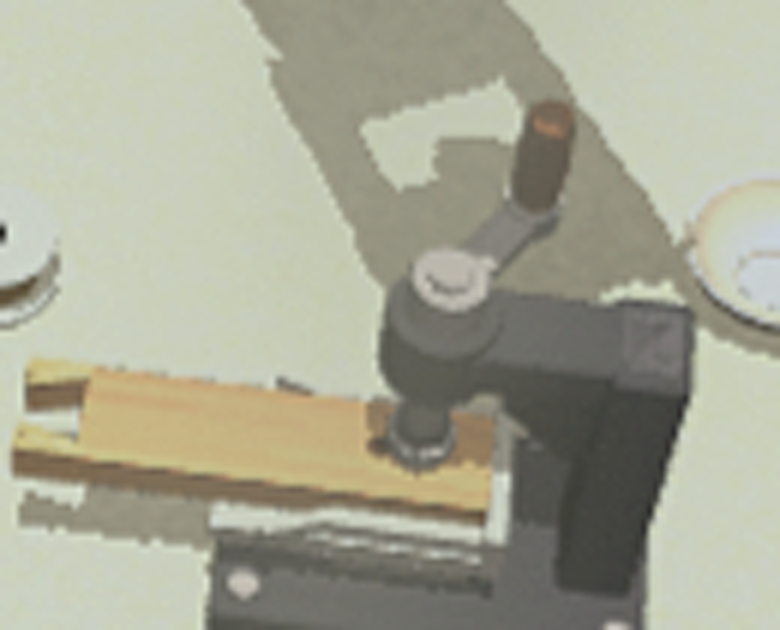

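View pics/w9.png

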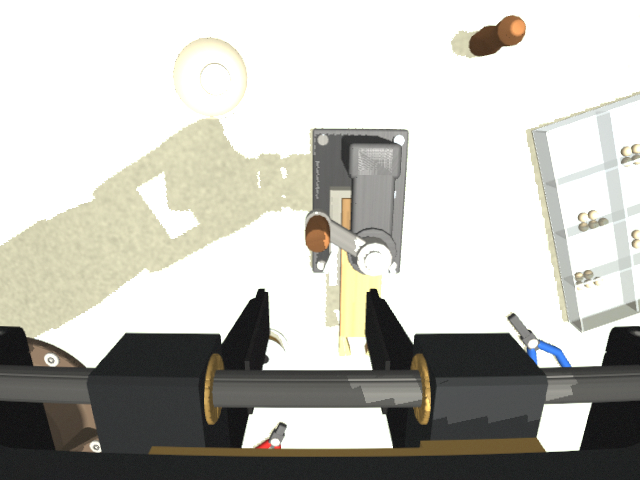

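```bash
python3 - <<'E'
from h import *
np.set_printoptions(precision=2,suppress=True)
SC=lambda p:un(p,315,190,6)
def edge(c,pts,z):
    Q=inseat(px2w(c,pts,z)); print(Q, np.polyfit(Q[:,0],Q[:,1],1))
s=load("scene9")
edge(s,SC([(15,455),(490,512)]),72); edge(s,SC([(30,360),(360,397)]),72)
edge(s,SC([(15,477),(485,522)]),52)
t=load("top9"); crop(t,"pics/t9.png",180,185,330,270,5.3)
E
```

```text
[[-187.02  -26.27]
 [   1.13  -24.05]] [  0.01 -24.06]
[[-188.42   21.49]
 [ -53.83   23.85]] [ 0.02 24.79]
[[-187.55  -23.11]
 [   1.26  -15.24]] [  0.04 -15.29]
```

View pics/t9.png

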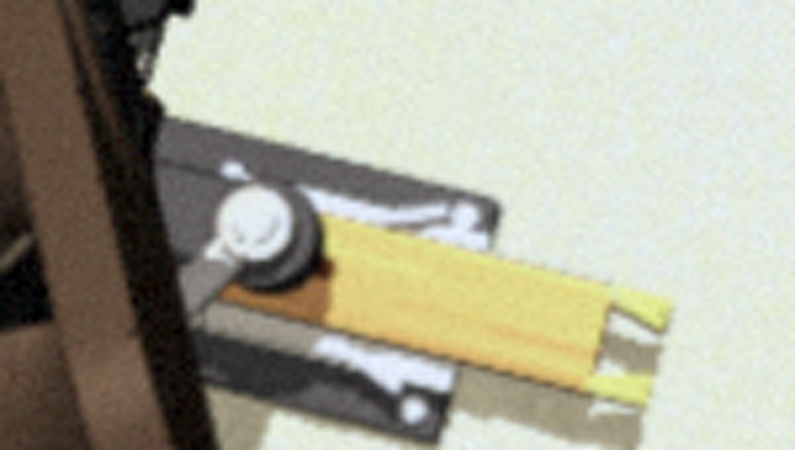

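```bash
python3 -c "
from cell import env
print(env.job_done()); print(env.state()['t'])"
```

```text
the job is handed in; nothing more can be done
None
the job is handed in; nothing more can be done
```

The bench pin is home in the clamp channel and clamped. I handed the job in at about 21 s of the 67 allowed. No verdict was reported.

- **Seating:** I gripped the pin at `pin_hold`, found the shelf by light contact at about 52 mm and slid the pin in. The wrist force then rose to 19 N against the back stop. I let go and the camera showed the end against the stop.
- **Clamping:** I carried the knob clockwise about 5.76 rad (0.92 turn). The free drag was about 2.4 N and the pad met the wood at about 5.3 rad. I stopped at 11.2 N, about 8.8 N above the free drag, then opened the fingers and rose clear.
- **Last checks:** In the pictures the pin is against the stop to within about 1 mm. It lies 0.01 to 0.02 rad off the channel direction, and the robot was clear of everything. One edge fit, along the pin's blurry lower edge, gave 0.04 rad, which is still inside the 0.06 limit. I did not measure the bystanders against their starting positions. Nothing near the arm's path looked disturbed.

**Disagreement in the pad force:** The felt force implies about 44 to 57 N. The angle turned after contact, about 0.44 rad, implies 75 to 85 N by the spring figure. Part of that gap is probably flex in the hand. Both values fall within the 36 to 94 N band.

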